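# Lay out the handles for hafting

## Robot

A 6-joint arm with a two-finger parallel gripper is mounted at the origin on the work surface. World frame = base frame: x ahead of the robot, y to its left, z up, the work surface at z = 0. Lengths are in m, angles in rad, forces in N, time in s.
With the tool pointing down it reaches from about 0.4 to 0.825 m from the base axis. Payload 7 kg.
Tool frame: the origin (TCP) lies at the very end of the fingers, on their centre line; the grasp point (between the pads) lies 19 mm behind it; z points along the fingers, y is the direction in which the jaws open and shut (so a half turn about z gives the same grasp; the last joint's range is limited). The gripper opens to 88 mm and grips with 3 to 60 N. Pads are 19 mm wide; open, the fingers measure 130 mm over their backs; the gripper's body (78 mm by 193 mm) begins 47 mm behind the grasp point.
Start: joints at [-0.968, 0.359, 0.012, 0, -1.224, -0.288], TCP at [0.209, -0.642, 0.227] pointing down, gripper open.
Joint ranges: [-3.07, 3.07], [-1.43, 2.12], [-1.02, 1.25], [-3.03, 1.67], [-3.05, -0], [-3.03, 3.03]. Speed limits (rad/s): [2.39, 2.39, 3.01, 3.14, 3.14, 3.14].

## Interface

Orientations are given as [roll, pitch, yaw] about the fixed x, y, z axes, in that order (R = Rz(yaw) Ry(pitch) Rx(roll)).
In Python, from station import arm gives the robot as it stands.
- The arm moves only by the shell command python3 -m inch 'ROWS' [FORCE]. ROWS is text: rows parted by semicolons, each of 7 numbers parted by spaces: the closure, from 0 (fully open) to 1 (shut), then the shift along the tool's x, y, z each as a share of 300 mm, from -1 to 1, then the turn, a rotation vector about the tool's x, y, z each as a share of 60 degrees, from -1 to 1. In form: grip tx ty tz rx ry rz; .... A call has 1 to 12 rows; each row is the pose to reach, as a shift and turn from the pose commanded when the call began, along the tool's axes at that moment; what a row does not reach only later rows make up. A row lasts 1/10 s, in which the tool goes at most 50 mm and 8.59 degrees, less where a joint would pass 70% of its speed; a pose out of reach is approached as far as the arm can. A call with a number of a shift or a turn outside -1 to 1 is refused whole. A call with a gripper value outside its range is refused whole. The fingers move at their own pace and stop on an object; FORCE is the grip in N (left out, the last holds). Time passes only in rows, so rows that repeat a pose let the fingers close. It gives the time, the measured TCP pose, the force and the opening at its end, in the units of the state.
- arm.get_state(): the state, without advancing time (a new reading comes with each control period).
- arm.grab_frame(name): name is "side" or "top"; returns a dict with "img" (480x640x3 uint8, red, green, blue), "range_z" (480x640 float32, m along the optical axis (not along the pixel's ray), 0 where there is no reading), "fx", "fy", "cx", "cy" (pixels), "extrinsics" (4x4, takes a point from world to camera coordinates). Camera axes: x right, y up, looking along -z (the intrinsics and any distortion apply to the point x, -y, -z); pixel columns grow to the right and rows downward; lengths in m; the calibration is good to about 2 mm. A picture is of the moment at which its call begins.
- arm.job_done(): hands the job in, once; it reports no verdict.
The state is a dict: "t": time; "q": joint angles; "qd": joint speeds; "joint_efforts": joint torques, N m; "eef_pos": TCP position; "ee_rot": TCP orientation; "force": force on the tool from outside, world axes, zero at the start; "moment": the same for the moment, N m; "width": finger opening in m.
Only numpy, scipy, OpenCV 4.12 (cv2) and the standard library are available. Lean on these libraries where they do the work, as an engineer would, in place of code of your own. Each camera call takes 0.05 s, during which the arm holds its last target.

## Task

Get the four knives ready for hafting: lay each handle that has a brass ferrule on the bench behind the tang of its own blade, in line with it, ferrule facing the tang with about a finger's breadth left between them. The shortest handle (yellow) belongs to the little paring blade, the red one to the narrow slicing blade, the brown one to the chef's blade and the longest (black) to the cleaver. Lay them down, do not drop them, and leave the blades, the bare handle blank and the hammer where they are.

Things in the scene. Friction and masses are not known exactly. Their poses are not given: they have to be found in the camera images.
- handle_short: a finished knife handle, yellow wood, 84 mm long, 24 mm wide, 20 mm high, of rounded-oblong section, lying flat; its last 18 mm are a brass ferrule, 20 mm wide. Origin: middle of its length, on the underside (bench level). x points along the handle towards the ferrule, whose open end is 42 mm from the origin; z is up. Rests on its flat side and does not roll.
- handle_medium: a finished knife handle, red wood, 100 mm long, 26 mm wide, 21 mm high, of rounded-oblong section, lying flat; its last 18 mm are a brass ferrule, 22 mm wide. Origin: middle of its length, on the underside (bench level). x points along the handle towards the ferrule, whose open end is 50 mm from the origin; z is up. Rests on its flat side and does not roll.
- handle_long: a finished knife handle, brown wood, 116 mm long, 28 mm wide, 22 mm high, of rounded-oblong section, lying flat; its last 18 mm are a brass ferrule, 24 mm wide. Origin: middle of its length, on the underside (bench level). x points along the handle towards the ferrule, whose open end is 58 mm from the origin; z is up. Rests on its flat side and does not roll.
- handle_longest: a finished knife handle, black wood, 132 mm long, 30 mm wide, 24 mm high, of rounded-oblong section, lying flat; its last 18 mm are a brass ferrule, 26 mm wide. Origin: middle of its length, on the underside (bench level). x points along the handle towards the ferrule, whose open end is 66 mm from the origin; z is up. Rests on its flat side and does not roll.
- blade_paring: the little paring blade, dark forged steel with a bright edge, the smallest of the four; 131 mm long in all with its 45 mm tang, 4 mm thick, 22 mm wide, loose and flat on the bench. Origin: the free end of the narrow tang, on the tang's centre line, at bench level. x points from there along the tang towards the blade's point, z is up; the bench behind the tang (its -x side) is free.
- blade_slicing: the narrow slicing blade, long and slim, dark with a bright edge; 216 mm long in all with its 55 mm tang, 4 mm thick, 27 mm wide, loose and flat on the bench. Origin: the free end of the narrow tang, on the tang's centre line, at bench level. x points from there along the tang towards the blade's point, z is up; the bench behind the tang (its -x side) is free.
- blade_chef: the chef's blade, long, about twice as wide as the slicing blade and curving to a point; 246 mm long in all with its 60 mm tang, 4 mm thick, 51 mm wide, loose and flat on the bench. Origin: the free end of the narrow tang, on the tang's centre line, at bench level. x points from there along the tang towards the blade's point, z is up; the bench behind the tang (its -x side) is free.
- blade_cleaver: the cleaver blade, the big broad one with a square end; 242 mm long in all with its 62 mm tang, 5 mm thick, 84 mm wide, loose and flat on the bench. Origin: the free end of the narrow tang, on the tang's centre line, at bench level. x points from there along the tang towards the blade's point, z is up; the bench behind the tang (its -x side) is free.
- blank: an unfinished handle blank: a pale, square-edged block of raw wood, 108 x 30 x 26 mm, without a ferrule, lying among the handles; leave it. Origin: middle of its underside, x along its length.
- hammer: a forging hammer lying at the right-hand side of the bench, 260 mm long, 26 mm high, wooden handle and dark steel head; leave it. Origin: middle of its length, on the bench; x runs from the handle to the head.
Things that resemble listed ones, but are neither listed nor needed, are in the scene too. Of the things shaped like the handle_long, the brown one is meant.

How it is judged:
At the end, for the whole second after the job is handed in: Each handle lies flat, released and at rest behind its own blade's tang, ferrule towards it: gap 1 to 31 mm, its middle within 12 mm of the tang's centre line, axis within 0.2 rad of it. Blades and hammer moved under 15 mm, the blank under 12 mm (x of handle_short in the frame of blade_paring between -0.073 and -0.043 m and y of handle_short in the frame of blade_paring between -0.012 and 0.012 m and angle between the x axis of handle_short and the x axis of blade_paring, either way round below 0.2 rad and x of blade_paring in the frame of handle_short above 0 m and angle between each of handle_short, handle_medium, handle_long, handle_longest's own z axis and vertical below 0.15 rad and linear speed of each of handle_short, handle_medium, handle_long, handle_longest below 0.02 m/s and contact force between each of handle_short, handle_medium, handle_long, handle_longest and the fingers below 0.05 N and distance of each of blade_paring, blade_slicing, blade_chef, blade_cleaver, hammer from where it was at the start of the episode below 0.015 m and x of handle_medium in the frame of blade_slicing between -0.081 and -0.051 m and y of handle_medium in the frame of blade_slicing between -0.012 and 0.012 m and angle between the x axis of handle_medium and the x axis of blade_slicing, either way round below 0.2 rad and x of blade_slicing in the frame of handle_medium above 0 m and x of handle_long in the frame of blade_chef between -0.089 and -0.059 m and y of handle_long in the frame of blade_chef between -0.012 and 0.012 m and angle between the x axis of handle_long and the x axis of blade_chef, either way round below 0.2 rad and x of blade_chef in the frame of handle_long above 0 m and x of handle_longest in the frame of blade_cleaver between -0.097 and -0.067 m and y of handle_longest in the frame of blade_cleaver between -0.012 and 0.012 m and angle between the x axis of handle_longest and the x axis of blade_cleaver, either way round below 0.2 rad and x of blade_cleaver in the frame of handle_longest above 0 m and distance of blank from where it was at the start of the episode below 0.012 m); the robot touches nothing.
It fails at once if a blade is shifted by more than 15 mm (distance of any of blade_paring, blade_slicing, blade_chef, blade_cleaver from where it was at the start of the episode above 0.015 m).
It fails at once if the bare blank is shifted by more than 12 mm (distance of blank from where it was at the start of the episode above 0.012 m).
It fails at once if the hammer is shifted by more than 15 mm (distance of hammer from where it was at the start of the episode above 0.015 m).
It fails at once if a handle is dropped (let go clearly above the bench) ((height (world z) of handle_short above 0.02 m and contact force between handle_short and the fingers below 0.01 N and linear speed of handle_short above 0.5 m/s) or (height (world z) of handle_medium above 0.02 m and contact force between handle_medium and the fingers below 0.01 N and linear speed of handle_medium above 0.5 m/s) or (height (world z) of handle_long above 0.02 m and contact force between handle_long and the fingers below 0.01 N and linear speed of handle_long above 0.5 m/s) or (height (world z) of handle_longest above 0.02 m and contact force between handle_longest and the fingers below 0.01 N and linear speed of handle_longest above 0.5 m/s)).
It also fails if it takes over 109 s, if anything falls off the work surface, if the arm or the gripper's body presses on something with over 40 N, if the wrist force passes 120 N, or if a joint passes its speed limit or range.

## Working session

There is one attempt and no reset: what is moved stays moved. The work goes in short steps, Python scripts to look and compute and a shell command to move; the robot and the scene stay as the last step left them, time stands still between calls to the robot, and variables do not carry over. Pictures are saved under pics/ and viewed, and the job is handed in when it is done.

```bash
mkdir -p pics; ls; python3 - <<'E'
from station import arm
import cv2, numpy as np
for n in("top","side"):
    f=arm.grab_frame(n); cv2.imwrite(f"pics/{n}0.png",f["img"][:,:,::-1]); np.savez(f"{n}0.npz",**f)
    print(n,f["fx"],f["fy"],f["cx"],f["cy"],np.round(f["extrinsics"],3).tolist(),f.keys())
print(arm.get_state())
E
```

```text
pics
top 617.8232682635422 617.8232682635422 327.4756081580997 241.52879775624749 [[-0.019, -1.0, -0.025, -0.029], [0.997, -0.02, 0.074, -0.482], [-0.075, -0.024, 0.997, -1.466], [0.0, 0.0, 0.0, 1.0]] dict_keys(['img', 'range_z', 'fx', 'fy', 'cx', 'cy', 'extrinsics'])
side 591.673124559575 591.673124559575 335.0894409153261 242.27964273428253 [[0.674, -0.738, -0.01, -0.374], [0.557, 0.5, 0.663, -0.288], [-0.485, -0.453, 0.748, -1.399], [0.0, 0.0, 0.0, 1.0]] dict_keys(['img', 'range_z', 'fx', 'fy', 'cx', 'cy', 'extrinsics'])
{'t': 0.1, 'q': array([-9.67908339e-01,  3.59339905e-01,  1.11512711e-02, -3.16705262e-04,
       -1.22414707e+00, -2.88109755e-01]), 'qd': array([ 0.00037101, -0.00150751,  0.0003376 ,  0.00088238, -0.00043135,
        0.00018658]), 'joint_efforts': array([-9.51499460e-04, -5.84161341e+01,  2.93752170e+01,  7.01552957e+00,
        1.01619391e-02, -6.67750646e-05]), 'eef_pos': array([ 0.20882044, -0.64140724,  0.22569934]), 'ee_rot': array([ 3.14003212e+00, -1.51972990e-04, -2.82692213e+00]), 'force': array([ 0.54965527, -0.01168818, -0.56523853]), 'moment': array([ 0.04071436,  0.03016116, -0.02968959]), 'width': 0.0873718686751031}
```

View pics/top0.png

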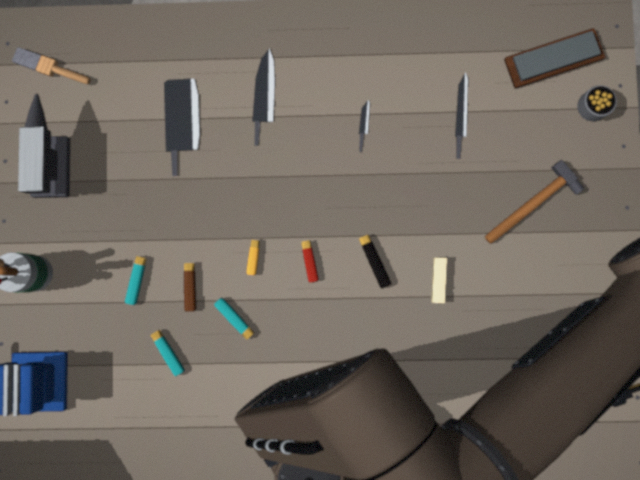

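View pics/side0.png

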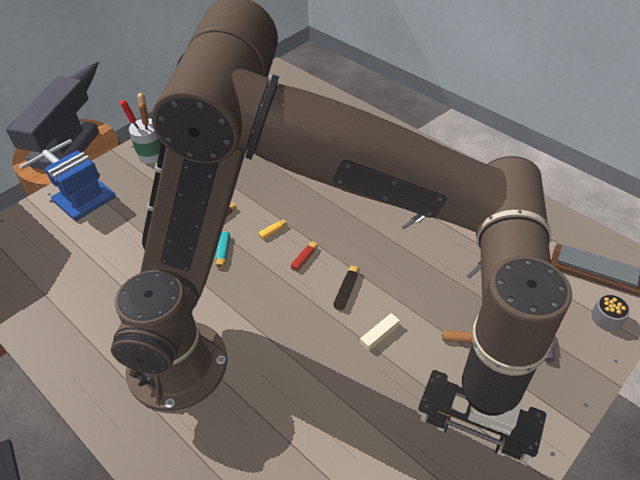

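The top view shows four tangs pointing down: cleaver at (175,172), chef's at (257,142), paring at (362,150), slicing at (458,156). The handles are brown (189,287), yellow (253,257), red (309,261) and black (375,261). The blank is at (440,280). Three teal handles shaped like the long one sit at (135,280), (233,318) and (168,353). Only the one at (189,287) is brown, so I'll confirm it in an enlarged crop.

```bash
python3 - <<'E'
import cv2
im=cv2.imread("pics/top0.png")
a=cv2.resize(im[225:325,120:320],None,fx=4,fy=4,interpolation=cv2.INTER_CUBIC)
b=cv2.resize(im[225:325,280:480],None,fx=4,fy=4,interpolation=cv2.INTER_CUBIC)
c=cv2.resize(im[40:190,150:300],None,fx=4,fy=4,interpolation=cv2.INTER_CUBIC)
d=cv2.resize(im[60:170,340:490],None,fx=5,fy=5,interpolation=cv2.INTER_CUBIC)
for n,x in zip("abcd",(a,b,c,d)): cv2.imwrite(f"pics/crop_{n}.png",x)
E
```

```text
(no output)
```

View pics/crop_a.png

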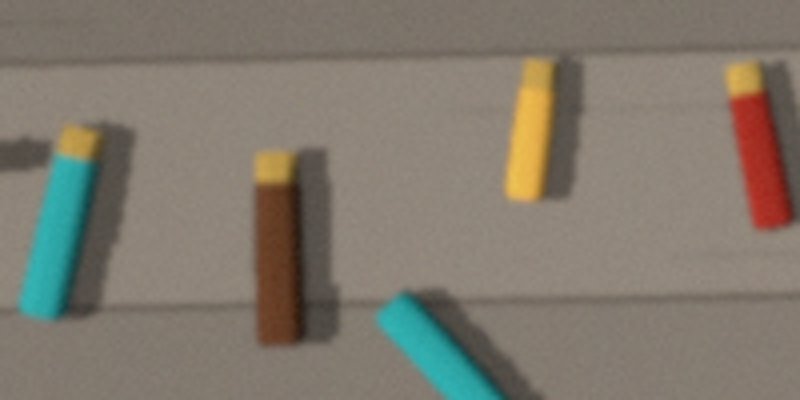

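View pics/crop_b.png

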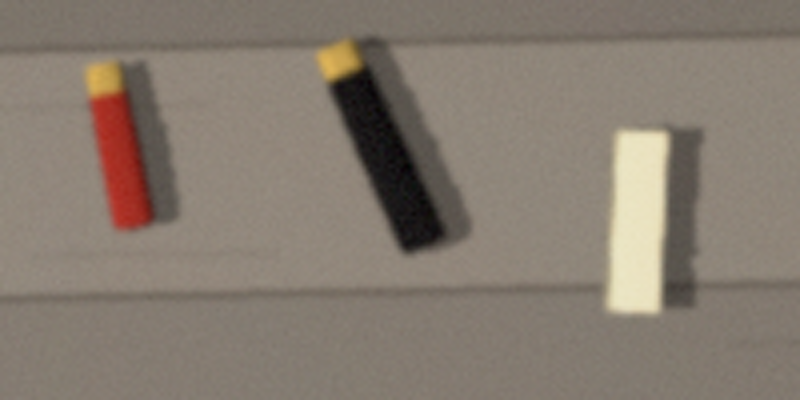

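View pics/crop_c.png

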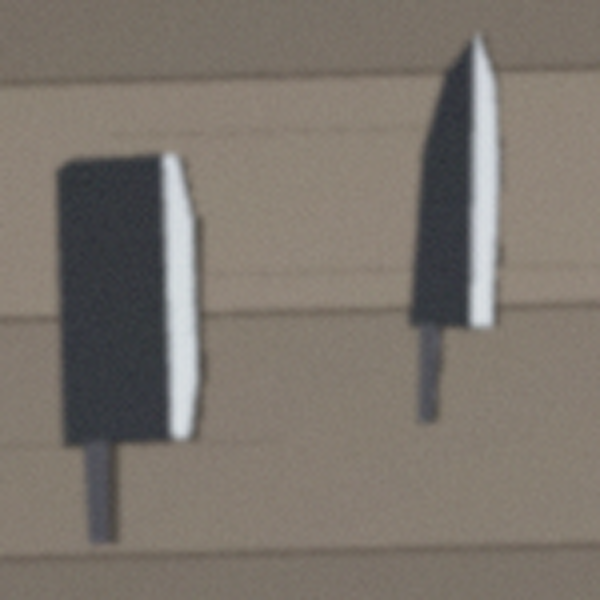

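View pics/crop_d.png

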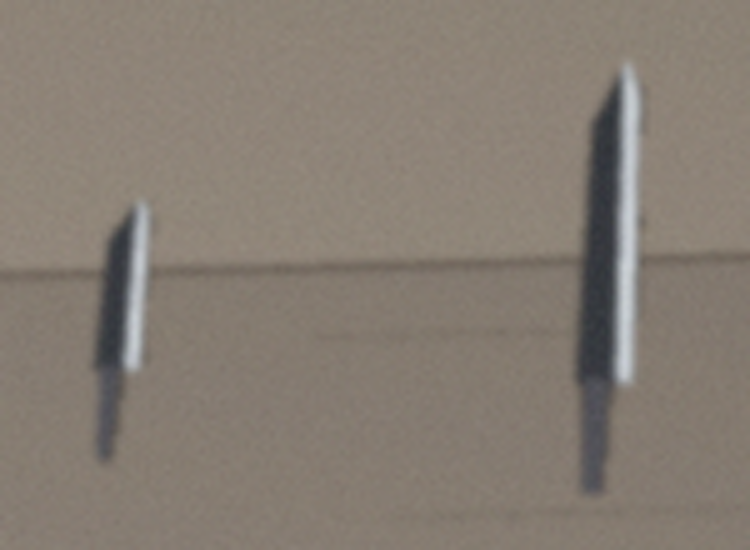

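The crops confirm that the brown handle with a brass ferrule is the one at about (189,287), since the others of its shape are teal. Next I convert my pixel readings to world coordinates.

```bash
cat > h.py <<'E'
import numpy as np
def unproj(u,v,z,n="top"):
    f=np.load(f"{n}0.npz"); E=f["extrinsics"]
    d=np.array([(u-f["cx"])/f["fx"],-(v-f["cy"])/f["fy"],-1.]); R=E[:3,:3]
    o=-R.T@E[:3,3]; w=R.T@d; return (o+w*(z-o[2])/w[2])[:2]
E
python3 - <<'E'
from h import *
A=lambda p:(p[0]/4+120-.4,p[1]/4+225-.4); B=lambda p:(p[0]/4+280-.4,p[1]/4+225-.4)
C=lambda p:(p[0]/4+150-.4,p[1]/4+40-.4); D=lambda p:(p[0]/5+340-.4,p[1]/5+60-.4)
H={'yel':(A,(539,60),(523,199),.020,.084),'red':(B,(104,63),(133,228),.021,.1),'bro':(A,(276,152),(280,344),.022,.116),'bla':(B,(339,44),(424,246),.024,.132)}
for k,(f,a,b,h,L) in H.items():
    p=unproj(*f(a),h*.6);q=unproj(*f(b),h*.6);d=p-q
    print(k,'mid',((p+q)/2).round(4),'ang',np.degrees(np.arctan2(d[1],d[0])).round(1),'len',np.linalg.norm(d).round(4),L,'r',np.linalg.norm((p+q)/2).round(3))
T={'yel':(D,(105,460),(109,370),(124,370),(136,220),.045),'red':(D,(593,490),(596,380),(614,380),(622,90),.055),'bro':(C,(428,421),(430,327),(470,325),(471,80),.06),'bla':(C,(103,541),(98,443),(66,443),(58,175),.062)}
for k,(f,a,b,c,e,L) in T.items():
    P=[unproj(*f(x),.004) for x in(a,b,c,e)]
    d=P[1]-P[0];g=P[3]-P[2];t1,t2=np.degrees(np.arctan2(d[1],d[0])),np.degrees(np.arctan2(g[1],g[0]))
    t=np.radians(t2); hl=H[k][4]
    tgt=P[0]-(hl/2+.016)*np.array([np.cos(t),np.sin(t)])
    print(k,'tang',P[0].round(4),'ang',t1.round(1),t2.round(1),'len',np.linalg.norm(d).round(4),L,'tgt',tgt.round(4),'r',np.linalg.norm(tgt).round(3))
bl=unproj(*B((637,220)),.02);print('blank',bl)
E
```

```text
yel mid [0.4477 0.1441] ang -7.1 len 0.0844 0.084 r 0.47
red mid [0.4354 0.0069] ang 9.0 len 0.1008 0.1 r 0.435
bro mid [0.3794 0.2975] ang 1.1 len 0.1154 0.116 r 0.482
bla mid [ 0.4326 -0.1508] ang 21.4 len 0.1311 0.132 r 0.458
yel tang [ 0.7008 -0.1228] ang -3.8 -5.8 len 0.0448 0.045 tgt [ 0.6431 -0.1169] r 0.654
red tang [ 0.6802 -0.3598] ang -3.5 -3.5 len 0.0544 0.055 tgt [ 0.6143 -0.3557] r 0.71
bro tang [0.7238 0.1322] ang -1.8 -0.9 len 0.0588 0.06 tgt [0.6498 0.1333] r 0.663
bla tang [0.6539 0.3332] ang 2.9 1.7 len 0.0612 0.062 tgt [0.5719 0.3307] r 0.661
blank [ 0.38458508 -0.30093027]
```

```bash
cat >> h.py <<'E'
from scipy.spatial.transform import Rotation as Ro
import sys
def go(x,y,z,th):
    """shares for TCP to x,y,z, tool down, tool x at th+180 deg"""
    from station import arm
    s=arm.get_state(); R=Ro.from_euler('xyz',s["ee_rot"])
    T=Ro.from_euler('xyz',[np.pi,0,np.radians(th+180)])
    d=R.inv().apply(np.array([x,y,z])-s["eef_pos"]); rv=(R.inv()*T).as_rotvec(degrees=True)
    print('t',round(s["t"],2),'pos',s["eef_pos"].round(4),'rpy',np.degrees(s["ee_rot"]).round(2),'w',round(s["width"],4),'F',s["force"].round(1))
    print('shift',(d/.3).round(4),'turn',(rv/60).round(4),'rows>=',max(np.linalg.norm(d)/.05,np.linalg.norm(rv)/8.59).round(1))
E
cat > go.py <<'E'
from h import *
go(*map(float,sys.argv[1:5]))
E
python3 go.py .4326 -.1508 .12 21.4
```

```text
t 0.1 pos [ 0.2088 -0.6414  0.2257] rpy [ 1.7991e+02 -1.0000e-02 -1.6197e+02] w 0.0874 F [ 0.5 -0.  -0.6]
shift [-1.2155  1.3236  0.3542] turn [ 0.0015 -0.0001 -0.0562] rows>= 11.0
```

```bash
python3 -m inch '0.3 -0.05 0.055 0 0 0 0; 0.3 -0.15 0.165 0.03 0 0 0; 0.3 -0.25 0.275 0.06 0 0 0; 0.3 -0.35 0.385 0.1 0 0 0; 0.3 -0.45 0.495 0.1 0 0 0; 0.3 -0.55 0.605 0.1 0 0 0; 0.3 -0.65 0.715 0.1 0 0 0; 0.3 -0.75 0.82 0.1 0 0 0; 0.3 -0.85 0.93 0.1 0 0 0; 0.3 -0.92 1 0.1 0 0 -0.056'; python3 go.py .4326 -.1508 .1 21.4
```

```text
t: 1.1
eef_pos: [0.3789, -0.2688, 0.1966]
ee_rot: [3.141, 0.0, -2.767]
force: [0.4, -0.1, 0.2]
width: 0.0614
t 1.1 pos [ 0.3789 -0.2688  0.1966] rpy [ 1.7999e+02  2.0000e-02 -1.5852e+02] w 0.0614 F [ 0.4 -0.1  0.2]
shift [-0.3105  0.3005  0.3221] turn [0.0002 0.0004 0.0013] rows>= 3.2
```

```bash
python3 -m inch '0.3 -0.1 0.1 0.1 0 0 0; 0.3 -0.2 0.2 0.2 0 0 0; 0.3 -0.26 0.27 0.28 0 0 0; 0.3 -0.29 0.29 0.31 0 0 0; 0.3 -0.3 0.29 0.32 0 0 0; 0.3 -0.3 0.29 0.32 0 0 0'; python3 go.py .4326 -.1508 .004 21.4
```

```text
t: 1.7
eef_pos: [0.4309, -0.1575, 0.1006]
ee_rot: [-3.142, -0.001, -2.767]
force: [-0.9, -0.3, 0.4]
width: 0.0613
t 1.7 pos [ 0.4309 -0.1575  0.1006] rpy [-1.8000e+02 -3.0000e-02 -1.5856e+02] w 0.0613 F [-0.9 -0.3  0.4]
shift [-0.0137  0.0188  0.3219] turn [-0.0001 -0.0006  0.0006] rows>= 1.9
```

```bash
python3 -m inch '0.3 -0.014 0.019 0.03 0 0 0; 0.3 -0.014 0.019 0.13 0 0 0; 0.3 -0.014 0.019 0.22 0 0 0; 0.3 -0.014 0.019 0.28 0 0 0; 0.3 -0.014 0.019 0.31 0 0 0; 0.3 -0.014 0.019 0.32 0 0 0; 0.3 -0.014 0.019 0.32 0 0 0; 0.8 -0.014 0.019 0.32 0 0 0; 0.8 -0.014 0.019 0.32 0 0 0; 0.8 -0.014 0.019 0.32 0 0 0; 0.8 -0.014 0.019 0.32 0 0 0' 25; python3 go.py .4326 -.1508 .004 21.4
```

```text
t: 2.8
eef_pos: [0.4327, -0.1504, 0.005]
ee_rot: [-3.141, 0.001, -2.768]
force: [-0.5, 0.0, -0.1]
width: 0.0347
t 2.8 pos [ 0.4327 -0.1504  0.005 ] rpy [-1.7999e+02  5.0000e-02 -1.5860e+02] w 0.0347 F [-0.5  0.  -0.1]
shift [ 0.0008 -0.0013  0.0032] turn [-0.0002  0.0009 -0.    ] rows>= 0.0
```

```bash
python3 -m inch '0.8 0 0 0 0 0 0; 0.8 0 0 0 0 0 0; 0.8 0 0 0 0 0 0; 0.8 0 0 -0.01 0 0 0; 0.8 0 0 -0.04 0 0 0; 0.8 0 0 -0.1 0 0 0; 0.8 0 0 -0.17 0 0 0; 0.8 0 0 -0.2 0 0 0; 0.8 0 0 -0.2 0 0 0'; python3 go.py .5719 .3307 .065 1.7
```

```text
t: 3.7
eef_pos: [0.4334, -0.1504, 0.0659]
ee_rot: [-3.141, 0.003, -2.768]
force: [0.2, -0.5, -1.0]
width: 0.0302
t 3.7 pos [ 0.4334 -0.1504  0.0659] rpy [-1.7995e+02  1.7000e-01 -1.5860e+02] w 0.0302 F [ 0.2 -0.5 -1. ]
shift [-1.0151  1.3244  0.0049] turn [-0.0004  0.003   0.3284] rows>= 10.0
```

```bash
python3 -m inch '0.8 -0.03 0.04 -0.02 0 0 0; 0.8 -0.1 0.13 -0.05 0 0 0.02; 0.8 -0.19 0.25 -0.05 0 0 0.05; 0.8 -0.28 0.36 -0.05 0 0 0.1; 0.8 -0.37 0.48 -0.05 0 0 0.15; 0.8 -0.45 0.59 -0.05 0 0 0.2; 0.8 -0.54 0.7 -0.05 0 0 0.25; 0.8 -0.63 0.82 -0.05 0 0 0.3; 0.8 -0.7 0.91 -0.05 0 0 0.328; 0.8 -0.74 0.96 -0.05 0 0 0.328; 0.8 -0.76 0.98 -0.05 0 0 0.328'; python3 go.py .5719 .3307 .065 1.7
```

```text
t: 4.8
eef_pos: [0.5373, 0.2077, 0.0783]
ee_rot: [-3.141, -0.001, -3.11]
force: [0.1, -0.4, -0.7]
width: 0.0303
t 4.8 pos [0.5373 0.2077 0.0783] rpy [-1.7995e+02 -8.0000e-02 -1.7817e+02] w 0.0303 F [ 0.1 -0.4 -0.7]
shift [-0.1285  0.406   0.0439] turn [-0.0008 -0.0013  0.0021] rows>= 2.6
```

```bash
python3 -m inch '0.8 -0.02 0.07 0 0 0 0; 0.8 -0.06 0.18 0.01 0 0 0; 0.8 -0.09 0.29 0.02 0 0 0; 0.8 -0.11 0.36 0.04 0 0 0; 0.8 -0.125 0.39 0.04 0 0 0; 0.8 -0.128 0.4 0.04 0 0 0; 0.8 -0.128 0.4 0.04 0 0 0; 0.8 -0.128 0.4 0.04 0 0 0'; python3 go.py .5719 .3307 .005 1.7; python3 - <<'E'
from station import arm
import cv2
f=arm.grab_frame("top");cv2.imwrite("pics/t1.png",cv2.resize(f["img"][60:260,100:300,::-1],None,fx=3,fy=3,interpolation=2))
f=arm.grab_frame("side");cv2.imwrite("pics/s1.png",f["img"][:,:,::-1])
E
```

```text
t: 5.6
eef_pos: [0.572, 0.3265, 0.0677]
ee_rot: [-3.141, -0.0, -3.112]
force: [-0.7, 0.1, -1.3]
width: 0.0299
t 5.6 pos [0.572  0.3265 0.0677] rpy [-1.7999e+02 -2.0000e-02 -1.7833e+02] w 0.0299 F [-0.7  0.1 -1.3]
shift [-1.000e-04  1.410e-02  2.091e-01] turn [-0.0002 -0.0003 -0.0005] rows>= 1.3
```

View pics/t1.png

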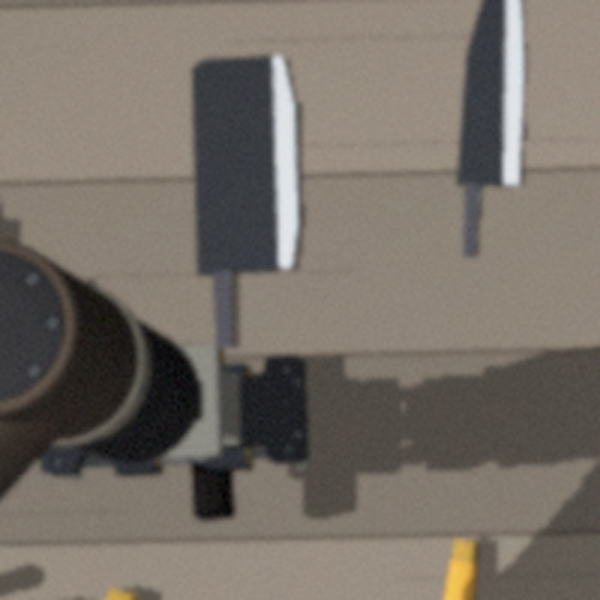

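View pics/s1.png

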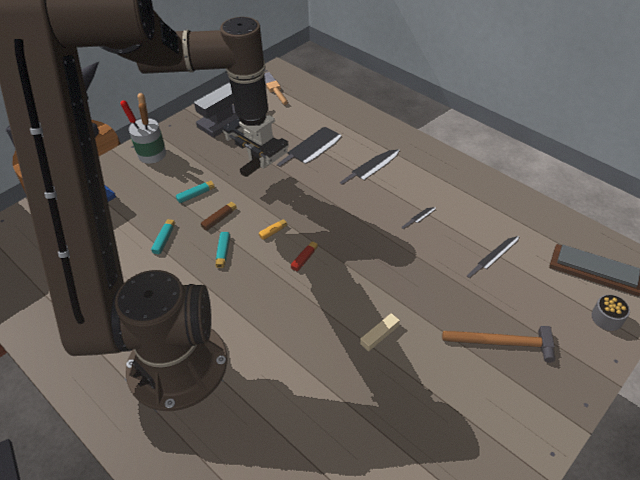

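The black handle is held level, with its tail visible at (213,500) in the crop, just behind the cleaver tang at (226,345). Now I lower it.

```bash
python3 go.py .5719 .3307 .0055 1.7; python3 -m inch '0.8 0 0.008 0.03 0 0 0; 0.8 0 0.008 0.09 0 0 0; 0.8 0 0.008 0.14 0 0 0; 0.8 0 0.008 0.17 0 0 0; 0.8 0 0.008 0.185 0 0 0; 0.8 0 0.008 0.19 0 0 0; 0.8 0 0.008 0.19 0 0 0';  python3 go.py .5719 .3307 .0055 1.7
```

```text
t 5.7 pos [0.5721 0.3267 0.068 ] rpy [ 179.99    0.   -178.33] w 0.0296 F [-0.2  0.2 -1.1]
shift [0.0004 0.0134 0.2082] turn [ 0.0002  0.0001 -0.0005] rows>= 1.3
t: 6.4
eef_pos: [0.5723, 0.3301, 0.0106]
ee_rot: [3.142, 0.0, -3.112]
force: [0.2, 0.5, -0.5]
width: 0.0299
t 6.4 pos [0.5723 0.3301 0.0106] rpy [ 1.8000e+02  1.0000e-02 -1.7828e+02] w 0.0299 F [ 0.2  0.5 -0.5]
shift [0.0014 0.002  0.0171] turn [0.     0.0002 0.0004] rows>= 0.1
```

```bash
python3 -m inch '0.8 0 0.002 0.006 0 0 0; 0.8 0 0.002 0.012 0 0 0; 0.8 0 0.002 0.017 0 0 0; 0.8 0 0.002 0.018 0 0 0;0.8 0 0.002 0.018 0 0 0';  python3 go.py .5719 .3307 .0055 1.7
```

```text
t: 6.9
eef_pos: [0.5721, 0.3306, 0.0052]
ee_rot: [-3.142, -0.0, -3.112]
force: [0.7, 0.1, -0.3]
width: 0.0299
t 6.9 pos [0.5721 0.3306 0.0052] rpy [-180.     -0.   -178.28] w 0.0299 F [ 0.7  0.1 -0.3]
shift [ 0.0007  0.0005 -0.0011] turn [-0.0001 -0.      0.0003] rows>= 0.0
```

```bash
python3 -m inch '0.4 0 0 0 0 0 0; 0.3 0 0 0 0 0 0; 0.3 0 0 0 0 0 0; 0.3 0 0 0 0 0 0; 0.3 0 0 0 0 0 0; 0.3 0 0 -0.03 0 0 0; 0.3 0 0 -0.12 0 0 0; 0.3 0 0 -0.25 0 0 0;0.3 0 0 -0.3 0 0 0';  python3 go.py .3794 .2975 .1 1.1
```

```text
t: 7.8
eef_pos: [0.5738, 0.3318, 0.0998]
ee_rot: [3.139, 0.005, -3.111]
force: [0.9, 0.7, -0.1]
width: 0.0614
t 7.8 pos [0.5738 0.3318 0.0998] rpy [ 179.83    0.26 -178.23] w 0.0614 F [ 0.9  0.7 -0.1]
shift [ 0.6512 -0.0944 -0.0038] turn [0.0029 0.0043 0.0111] rows>= 3.9
```

```bash
python3 -m inch '0.3 0.08 -0.01 0 0 0 0; 0.3 0.23 -0.03 0 0 0 0; 0.3 0.38 -0.05 0 0 0 0; 0.3 0.52 -0.07 0 0 0 0.01; 0.3 0.6 -0.085 0 0 0 0.01; 0.3 0.64 -0.095 0 0 0 0.011; 0.3 0.648 -0.095 0 0 0 0.011; 0.3 0.648 -0.095 0 0 0 0.011; 0.3 0.648 -0.095 0 0 0 0.011';  python3 go.py .3794 .2975 .004 1.1
python3 - <<'E'
from station import arm
import cv2
f=arm.grab_frame("top");cv2.imwrite("pics/t2.png",cv2.resize(f["img"][60:260,100:300,::-1],None,fx=3,fy=3,interpolation=2))
E
```

```text
t: 8.7
eef_pos: [0.3796, 0.2968, 0.0953]
ee_rot: [3.141, 0.0, -3.123]
force: [-0.1, -0.2, 0.4]
width: 0.0617
t 8.7 pos [0.3796 0.2968 0.0953] rpy [ 1.7998e+02  2.0000e-02 -1.7896e+02] w 0.0617 F [-0.1 -0.2  0.4]
shift [0.0007 0.0021 0.3043] turn [ 0.0003  0.0004 -0.001 ] rows>= 1.8
```

View pics/t2.png

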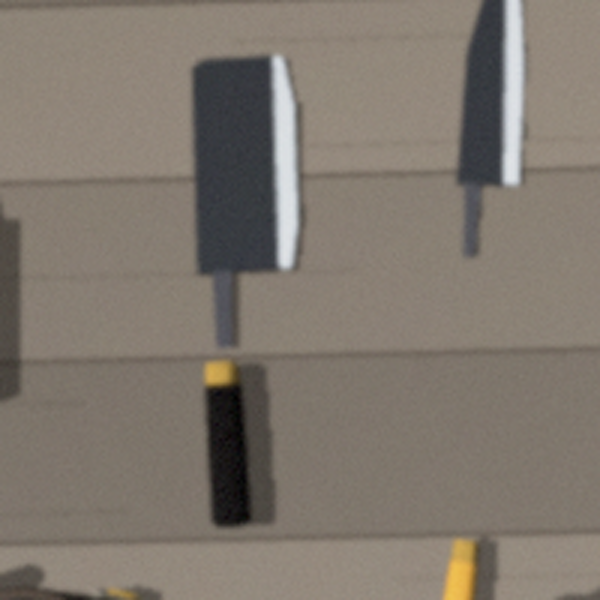

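Black sits in line behind the cleaver: ferrule at (220,362), tang end at (227,345), a gap of about 13 mm. Next is the brown handle.

```bash
python3 -m inch '0.3 0 0 0.03 0 0 0; 0.3 0 0 0.12 0 0 0; 0.3 0 0 0.22 0 0 0; 0.3 0 0 0.28 0 0 0; 0.3 0 0 0.298 0 0 0; 0.3 0 0 0.3 0 0 0; 0.4 0 0 0.3 0 0 0; 0.8 0 0 0.3 0 0 0; 0.8 0 0 0.3 0 0 0; 0.8 0 0 0.3 0 0 0; 0.8 0 0 0.3 0 0 0; 0.8 0 0 0.3 0 0 0' 25; python3 go.py .3794 .2975 .004 1.1
```

```text
t: 9.95
eef_pos: [0.3788, 0.2965, 0.0056]
ee_rot: [3.141, 0.0, -3.123]
force: [-1.4, -0.3, 5.6]
width: 0.0277
t 9.95 pos [0.3788 0.2965 0.0056] rpy [ 1.7997e+02  2.0000e-02 -1.7893e+02] w 0.0277 F [-1.4 -0.3  5.6]
shift [-0.002   0.0033  0.0054] turn [ 0.0006  0.0004 -0.0006] rows>= 0.0
```

```bash
python3 -m inch '0.8 0 0 0 0 0 0; 0.8 0 0 0 0 0 0; 0.8 0 0 -0.01 0 0 0; 0.8 0 0 -0.04 0 0 0; 0.8 0 0 -0.1 0 0 0; 0.8 0 0 -0.19 0 0 0; 0.8 0 0 -0.24 0 0 0; 0.8 0 0 -0.25 0 0 0; 0.8 0 0 -0.25 0 0 0'; python3 go.py .6498 .1333 .065 -0.9
```

```text
t: 10.85
eef_pos: [0.3788, 0.2965, 0.0807]
ee_rot: [3.14, 0.001, -3.123]
force: [0.3, 0.5, -0.7]
width: 0.0279
t 10.85 pos [0.3788 0.2965 0.0807] rpy [ 1.7993e+02  3.0000e-02 -1.7895e+02] w 0.0279 F [ 0.3  0.5 -0.7]
shift [-0.8934 -0.5603  0.0523] turn [0.0013 0.0006 0.0324] rows>= 6.3
```

```bash
python3 -m inch '0.8 -0.03 -0.02 0 0 0 0; 0.8 -0.13 -0.08 0 0 0 0.01; 0.8 -0.26 -0.16 0 0 0 0.02; 0.8 -0.39 -0.245 0 0 0 0.03; 0.8 -0.52 -0.325 0 0 0 0.03; 0.8 -0.65 -0.41 0 0 0 0.032; 0.8 -0.77 -0.48 0.01 0 0 0.032; 0.8 -0.84 -0.53 0.03 0 0 0.032; 0.8 -0.88 -0.55 0.05 0 0 0.032; 0.8 -0.892 -0.56 0.05 0 0 0.032; 0.8 -0.892 -0.56 0.05 0 0 0.032; 0.8 -0.892 -0.56 0.05 0 0 0.032'; python3 go.py .6498 .1333 .0062 -0.9
```

```text
t: 12.05
eef_pos: [0.6486, 0.1338, 0.0651]
ee_rot: [-3.141, -0.0, 3.127]
force: [-0.4, -0.5, -1.2]
width: 0.028
t 12.05 pos [0.6486 0.1338 0.0651] rpy [-1.7999e+02 -2.0000e-02  1.7918e+02] w 0.028 F [-0.4 -0.5 -1.2]
shift [-0.0042 -0.0015  0.1965] turn [-0.0001 -0.0004  0.0014] rows>= 1.2
```

```bash
python3 -m inch '0.8 -0.003 0 0.03 0 0 0; 0.8 -0.003 0 0.09 0 0 0; 0.8 -0.003 0 0.14 0 0 0; 0.8 -0.003 0 0.17 0 0 0; 0.8 -0.003 0 0.18 0 0 0; 0.8 -0.003 0 0.19 0 0 0; 0.8 -0.003 0 0.194 0 0 0; 0.8 -0.003 0 0.194 0 0 0; 0.8 -0.003 0 0.194 0 0 0';  python3 go.py .6498 .1333 .006 -0.9
```

```text
t: 12.95
eef_pos: [0.6505, 0.1333, 0.0074]
ee_rot: [3.141, 0.001, 3.126]
force: [0.2, -0.0, 0.2]
width: 0.0277
t 12.95 pos [0.6505 0.1333 0.0074] rpy [1.7998e+02 4.0000e-02 1.7913e+02] w 0.0277 F [ 0.2 -0.   0.2]
shift [ 0.0024 -0.0001  0.0048] turn [0.0003 0.0007 0.0006] rows>= 0.0
```

```bash
python3 -m inch '0.8 0 0 0.005 0 0 0; 0.8 0 0 0.005 0 0 0; 0.4 0 0 0.005 0 0 0; 0.3 0 0 0.005 0 0 0; 0.3 0 0 0.005 0 0 0; 0.3 0 0 0.005 0 0 0; 0.3 0 0 0.005 0 0 0; 0.3 0 0 -0.03 0 0 0; 0.3 0 0 -0.12 0 0 0; 0.3 0 0 -0.25 0 0 0;0.3 0 0 -0.3 0 0 0; 0.3 0 0 -0.3 0 0 0';  python3 go.py .4477 .1441 .09 -7.1
```

```text
t: 14.15
eef_pos: [0.6521, 0.134, 0.1011]
ee_rot: [3.139, 0.006, 3.127]
force: [-0.9, -0.2, 0.4]
width: 0.0614
t 14.15 pos [0.6521 0.134  0.1011] rpy [179.86   0.32 179.16] w 0.0614 F [-0.9 -0.2  0.4]
shift [0.682  0.0237 0.0331] turn [0.0026 0.0052 0.1043] rows>= 4.1
```

```bash
python3 -m inch '0.3 0.08 0 0 0 0 0.02; 0.3 0.23 0.01 0 0 0 0.05; 0.3 0.38 0.015 0 0 0 0.08; 0.3 0.53 0.02 0 0 0 0.1; 0.3 0.63 0.024 0.02 0 0 0.104; 0.3 0.67 0.024 0.03 0 0 0.104; 0.3 0.68 0.024 0.03 0 0 0.104; 0.3 0.68 0.024 0.03 0 0 0.104; 0.3 0.68 0.024 0.03 0 0 0.104';  python3 go.py .4477 .1441 .004 -7.1
python3 - <<'E'
from station import arm
import cv2
f=arm.grab_frame("top");cv2.imwrite("pics/t3.png",cv2.resize(f["img"][60:260,150:350,::-1],None,fx=3,fy=3,interpolation=2))
E
```

```text
t: 15.05
eef_pos: [0.4475, 0.1439, 0.0881]
ee_rot: [3.141, 0.0, 3.018]
force: [0.4, 0.6, 0.2]
width: 0.0615
t 15.05 pos [0.4475 0.1439 0.0881] rpy [1.7999e+02 3.0000e-02 1.7289e+02] w 0.0615 F [0.4 0.6 0.2]
shift [-0.0003  0.0007  0.2803] turn [ 0.0002  0.0005 -0.0002] rows>= 1.7
```

View pics/t3.png

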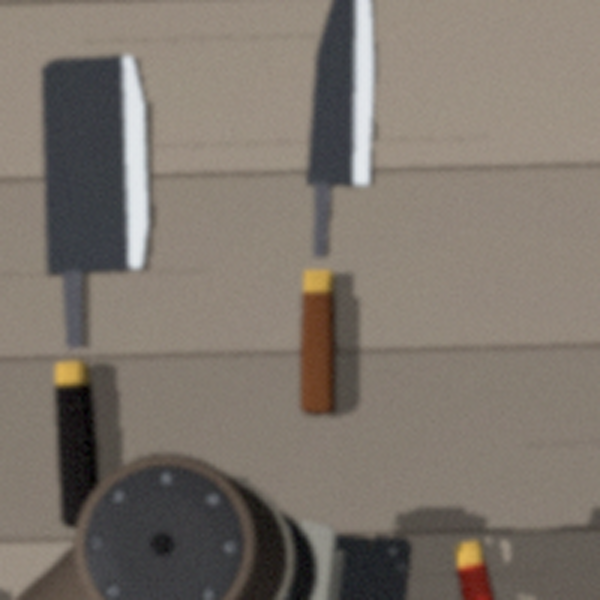

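Brown is in line behind the chef's blade: ferrule end at (318,270), tang end at (320,254). Now I grasp yellow.

```bash
python3 -m inch '0.3 0 0 0.03 0 0 0; 0.3 0 0 0.12 0 0 0; 0.3 0 0 0.21 0 0 0; 0.3 0 0 0.26 0 0 0; 0.3 0 0 0.275 0 0 0; 0.3 0 0 0.278 0 0 0; 0.4 0 0 0.278 0 0 0; 0.9 0 0 0.278 0 0 0; 0.9 0 0 0.278 0 0 0; 0.9 0 0 0.278 0 0 0; 0.9 0 0 0.278 0 0 0; 0.9 0 0 0.278 0 0 0' 25; python3 go.py .4477 .1441 .004 -7.1
```

```text
t: 16.3
eef_pos: [0.4465, 0.1436, 0.0049]
ee_rot: [3.141, 0.0, 3.018]
force: [0.1, 0.3, 2.7]
width: 0.0236
t 16.3 pos [0.4465 0.1436 0.0049] rpy [1.7998e+02 2.0000e-02 1.7290e+02] w 0.0236 F [0.1 0.3 2.7]
shift [-0.0038  0.0021  0.0029] turn [0.0003 0.0004 0.0001] rows>= 0.0
```

```bash
python3 -m inch '0.9 0 0 0 0 0 0; 0.9 0 0 0 0 0 0; 0.9 0 0 0 0 0 0; 0.9 0 0 -0.01 0 0 0; 0.9 0 0 -0.04 0 0 0; 0.9 0 0 -0.1 0 0 0; 0.9 0 0 -0.19 0 0 0; 0.9 0 0 -0.24 0 0 0; 0.9 0 0 -0.25 0 0 0; 0.9 0 0 -0.25 0 0 0'; python3 go.py .6431 -.1169 .065 -5.8
```

```text
t: 17.3
eef_pos: [0.4465, 0.1437, 0.0801]
ee_rot: [3.14, 0.001, 3.017]
force: [0.3, -0.3, -0.5]
width: 0.0238
t 17.3 pos [0.4465 0.1437 0.0801] rpy [1.7993e+02 5.0000e-02 1.7289e+02] w 0.0238 F [ 0.3 -0.3 -0.5]
shift [-0.7578 -0.7808  0.0502] turn [ 0.0012  0.0009 -0.0219] rows>= 6.5
```

```bash
python3 -m inch '0.9 -0.03 -0.03 0 0 0 0; 0.9 -0.12 -0.125 0 0 0 0; 0.9 -0.23 -0.235 0 0 0 -0.01; 0.9 -0.34 -0.35 0 0 0 -0.01; 0.9 -0.45 -0.46 0 0 0 -0.02; 0.9 -0.55 -0.57 0 0 0 -0.022; 0.9 -0.65 -0.67 0.01 0 0 -0.022; 0.9 -0.72 -0.74 0.03 0 0 -0.022; 0.9 -0.75 -0.77 0.05 0 0 -0.022; 0.9 -0.757 -0.78 0.05 0 0 -0.022; 0.9 -0.757 -0.78 0.05 0 0 -0.022; 0.9 -0.757 -0.78 0.05 0 0 -0.022'; python3 go.py .6431 -.1169 .006 -5.8
```

```text
t: 18.5
eef_pos: [0.6422, -0.1161, 0.0645]
ee_rot: [3.142, -0.001, 3.041]
force: [0.0, 0.6, -0.3]
width: 0.0236
t 18.5 pos [ 0.6422 -0.1161  0.0645] rpy [ 1.8000e+02 -3.0000e-02  1.7425e+02] w 0.0236 F [ 0.   0.6 -0.3]
shift [-0.0034 -0.0022  0.195 ] turn [ 0.     -0.0005  0.0009] rows>= 1.2
```

```bash
python3 -m inch '0.9 0 -0.002 0.03 0 0 0; 0.9 0 -0.002 0.09 0 0 0; 0.9 0 -0.002 0.14 0 0 0; 0.9 0 -0.002 0.17 0 0 0; 0.9 0 -0.002 0.18 0 0 0; 0.9 0 -0.002 0.19 0 0 0; 0.9 0 -0.002 0.194 0 0 0; 0.9 0 -0.002 0.195 0 0 0; 0.9 0 -0.002 0.195 0 0 0';  python3 go.py .6431 -.1169 .0055 -5.8
```

```text
t: 19.4
eef_pos: [0.6431, -0.1174, 0.0065]
ee_rot: [3.141, 0.001, 3.041]
force: [0.3, -0.4, 0.5]
width: 0.0235
t 19.4 pos [ 0.6431 -0.1174  0.0065] rpy [1.7999e+02 5.0000e-02 1.7421e+02] w 0.0235 F [ 0.3 -0.4  0.5]
shift [0.     0.0018 0.0034] turn [0.0001 0.0008 0.0002] rows>= 0.0
```

```bash
python3 -m inch '0.9 0 0 0.004 0 0 0; 0.9 0 0 0.005 0 0 0; 0.4 0 0 0.005 0 0 0; 0.3 0 0 0.005 0 0 0; 0.3 0 0 0.005 0 0 0; 0.3 0 0 0.005 0 0 0; 0.3 0 0 0.005 0 0 0; 0.3 0 0 -0.03 0 0 0; 0.3 0 0 -0.12 0 0 0; 0.3 0 0 -0.25 0 0 0;0.3 0 0 -0.3 0 0 0; 0.3 0 0 -0.3 0 0 0';  python3 go.py .4354 .0069 .09 9
```

```text
t: 20.6
eef_pos: [0.6448, -0.1174, 0.1001]
ee_rot: [3.141, 0.006, 3.041]
force: [0.4, 0.6, -0.6]
width: 0.0611
t 20.6 pos [ 0.6448 -0.1174  0.1001] rpy [179.96   0.35 174.24] w 0.0611 F [ 0.4  0.6 -0.6]
shift [0.7362 0.3421 0.0294] turn [-0.      0.0059 -0.246 ] rows>= 4.9
```

```bash
python3 -m inch '0.3 0.07 0.03 0 0 0 -0.02; 0.3 0.2 0.09 0 0 0 -0.08; 0.3 0.34 0.16 0 0 0 -0.15; 0.3 0.48 0.22 0 0 0 -0.22; 0.3 0.62 0.29 0.01 0 0 -0.246; 0.3 0.7 0.33 0.02 0 0 -0.246; 0.3 0.73 0.34 0.03 0 0 -0.246; 0.3 0.735 0.342 0.03 0 0 -0.246; 0.3 0.735 0.342 0.03 0 0 -0.246; 0.3 0.735 0.342 0.03 0 0 -0.246';  python3 go.py .4354 .0069 .004 9
python3 - <<'E'
from station import arm
import cv2
f=arm.grab_frame("top");cv2.imwrite("pics/t4.png",cv2.resize(f["img"][90:290,280:480,::-1],None,fx=3,fy=3,interpolation=2))
E
```

```text
t: 21.6
eef_pos: [0.4346, 0.0067, 0.0871]
ee_rot: [-3.141, 0.0, -2.985]
force: [0.6, 0.2, 0.5]
width: 0.0616
t 21.6 pos [0.4346 0.0067 0.0871] rpy [-1.7999e+02  1.0000e-02 -1.7105e+02] w 0.0616 F [0.6 0.2 0.5]
shift [-2.600e-03  1.000e-04  2.769e-01] turn [-0.0002  0.0001 -0.0008] rows>= 1.7
```

View pics/t4.png

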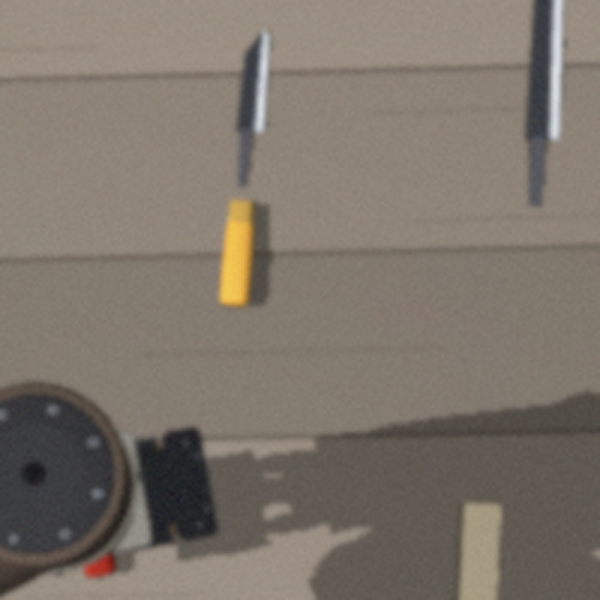

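Yellow is in line behind the paring tang: ferrule at (241,200), tang end at (243,185). Next is red.

```bash
python3 -m inch '0.3 -0.003 0 0.03 0 0 0; 0.3 -0.003 0 0.12 0 0 0; 0.3 -0.003 0 0.21 0 0 0; 0.3 -0.003 0 0.255 0 0 0; 0.3 -0.003 0 0.272 0 0 0; 0.3 -0.003 0 0.275 0 0 0; 0.4 -0.003 0 0.275 0 0 0; 0.9 -0.003 0 0.275 0 0 0; 0.9 -0.003 0 0.275 0 0 0; 0.9 -0.003 0 0.275 0 0 0; 0.9 -0.003 0 0.275 0 0 0; 0.9 -0.003 0 0.275 0 0 0' 25; python3 go.py .4354 .0069 .004 9
```

```text
t: 22.85
eef_pos: [0.4348, 0.0072, 0.0049]
ee_rot: [3.141, 0.001, -2.985]
force: [-0.8, 1.1, 5.4]
width: 0.0255
t 22.85 pos [0.4348 0.0072 0.0049] rpy [ 1.7999e+02  3.0000e-02 -1.7102e+02] w 0.0255 F [-0.8  1.1  5.4]
shift [-0.002  -0.0012  0.003 ] turn [ 0.0001  0.0006 -0.0003] rows>= 0.0
```

```bash
python3 -m inch '0.9 0 0 0 0 0 0; 0.9 0 0 0 0 0 0; 0.9 0 0 0 0 0 0; 0.9 0 0 -0.01 0 0 0; 0.9 0 0 -0.04 0 0 0; 0.9 0 0 -0.1 0 0 0; 0.9 0 0 -0.19 0 0 0; 0.9 0 0 -0.24 0 0 0; 0.9 0 0 -0.25 0 0 0; 0.9 0 0 -0.25 0 0 0'; python3 go.py .6143 -.3557 .08 -3.5
```

```text
t: 23.85
eef_pos: [0.4348, 0.0072, 0.0801]
ee_rot: [3.141, 0.001, -2.985]
force: [-0.0, -0.8, -0.9]
width: 0.0258
t 23.85 pos [0.4348 0.0072 0.0801] rpy [ 1.7997e+02  9.0000e-02 -1.7103e+02] w 0.0258 F [-0.  -0.8 -0.9]
shift [-4.0260e-01 -1.2881e+00  3.0000e-04] turn [0.0007 0.0014 0.2078] rows>= 8.1
```

```bash
python3 -m inch '0.9 -0.01 -0.03 0 0 0 0; 0.9 -0.03 -0.12 0 0 0 0.02; 0.9 -0.08 -0.26 0 0 0 0.06; 0.9 -0.12 -0.4 0 0 0 0.1; 0.9 -0.17 -0.54 0 0 0 0.14; 0.9 -0.21 -0.68 0 0 0 0.18; 0.9 -0.26 -0.82 0 0 0 0.208; 0.9 -0.29 -0.92 0 0 0 0.208; 0.9 -0.31 -0.98 0 0 0 0.208; 0.9 -0.31 -0.99 0 0 0 0.208; 0.9 -0.31 -0.99 0 0 0 0.208'; python3 go.py .6143 -.3557 .065 -3.5
```

```text
t: 24.95
eef_pos: [0.5716, -0.2725, 0.0777]
ee_rot: [3.141, -0.003, 3.079]
force: [-0.0, 0.3, -0.5]
width: 0.0256
t 24.95 pos [ 0.5716 -0.2725  0.0777] rpy [ 1.7997e+02 -1.7000e-01  1.7641e+02] w 0.0256 F [-0.   0.3 -0.5]
shift [-0.1594 -0.2679  0.0419] turn [ 0.0004 -0.0028 -0.0015] rows>= 1.9
```

```bash
python3 -m inch '0.9 -0.03 -0.05 0 0 0 0; 0.9 -0.08 -0.14 0.01 0 0 0; 0.9 -0.13 -0.22 0.02 0 0 0; 0.9 -0.152 -0.255 0.04 0 0 0; 0.9 -0.158 -0.265 0.04 0 0 0; 0.9 -0.158 -0.265 0.04 0 0 0; 0.9 -0.158 -0.265 0.04 0 0 0'; python3 go.py .6143 -.3557 .006 -3.5
```

```text
t: 25.65
eef_pos: [0.6148, -0.353, 0.0677]
ee_rot: [3.141, -0.0, 3.081]
force: [-0.6, 0.1, -0.3]
width: 0.026
t 25.65 pos [ 0.6148 -0.353   0.0677] rpy [ 1.7998e+02 -2.0000e-02  1.7654e+02] w 0.026 F [-0.6  0.1 -0.3]
shift [ 0.0011 -0.0091  0.2055] turn [ 0.0003 -0.0004  0.0006] rows>= 1.2
```

```bash
python3 -m inch '0.9 0.002 -0.007 0.03 0 0 0; 0.9 0.002 -0.007 0.09 0 0 0; 0.9 0.002 -0.007 0.14 0 0 0; 0.9 0.002 -0.007 0.17 0 0 0; 0.9 0.002 -0.007 0.185 0 0 0; 0.9 0.002 -0.007 0.195 0 0 0; 0.9 0.002 -0.007 0.2 0 0 0; 0.9 0.002 -0.007 0.2 0 0 0; 0.9 0.002 -0.007 0.2 0 0 0';  python3 go.py .6143 -.3557 .0055 -3.5
```

```text
t: 26.55
eef_pos: [0.6148, -0.3562, 0.0081]
ee_rot: [-3.141, 0.001, 3.08]
force: [0.8, 0.1, -0.7]
width: 0.0259
t 26.55 pos [ 0.6148 -0.3562  0.0081] rpy [-1.7999e+02  4.0000e-02  1.7650e+02] w 0.0259 F [ 0.8  0.1 -0.7]
shift [0.0019 0.0016 0.0087] turn [-0.0002  0.0007 -0.    ] rows>= 0.1
```

```bash
python3 -m inch '0.9 0 0 0.005 0 0 0; 0.9 0 0 0.009 0 0 0; 0.9 0 0 0.009 0 0 0; 0.4 0 0 0.009 0 0 0; 0.3 0 0 0.009 0 0 0; 0.3 0 0 0.009 0 0 0; 0.3 0 0 0.009 0 0 0; 0.3 0 0 -0.03 0 0 0; 0.3 0 0 -0.12 0 0 0; 0.3 0 0 -0.25 0 0 0;0.3 0 0 -0.4 0 0 0; 0.3 0 0 -0.4 0 0 0';  python3 go.py .35 -.5 .13 -3.5
```

```text
t: 27.75
eef_pos: [0.6183, -0.358, 0.1365]
ee_rot: [-3.137, 0.011, 3.082]
force: [0.6, -0.5, 0.1]
width: 0.0613
t 27.75 pos [ 0.6183 -0.358   0.1365] rpy [-179.74    0.66  176.57] w 0.0613 F [ 0.6 -0.5  0.1]
shift [ 0.8647 -0.5259  0.0143] turn [-0.0044  0.011   0.0012] rows>= 6.1
```

```bash
python3 -m inch '0.3 0.05 -0.03 -0.03 0 0 0; 0.3 0.17 -0.11 -0.1 0 0 0; 0.3 0.3 -0.19 -0.2 0 0 0; 0.3 0.42 -0.27 -0.25 0 0 0; 0.3 0.54 -0.35 -0.25 0 0 0; 0.3 0.66 -0.42 -0.25 0 0 0; 0.3 0.77 -0.48 -0.25 0 0 0; 0.3 0.84 -0.52 -0.25 0 0 0; 0.3 0.86 -0.52 -0.25 0 0 0; 0.3 0.86 -0.52 -0.25 0 0 0'
python3 - <<'E'
from station import arm
import cv2,numpy as np
f=arm.grab_frame("top");im=f["img"][:,:,::-1].copy();cv2.imwrite("pics/t5full.png",im);np.savez("top1.npz",**f)
cv2.imwrite("pics/t5a.png",cv2.resize(im[40:240,150:300],None,fx=3,fy=3,interpolation=2)) 
cv2.imwrite("pics/t5b.png",cv2.resize(im[60:210,340:490],None,fx=4,fy=4,interpolation=2))
E
```

```text
t: 28.75
eef_pos: [0.3462, -0.4962, 0.2031]
ee_rot: [-3.141, 0.0, 3.079]
force: [0.3, 0.5, 0.5]
width: 0.0611
```

View pics/t5full.png

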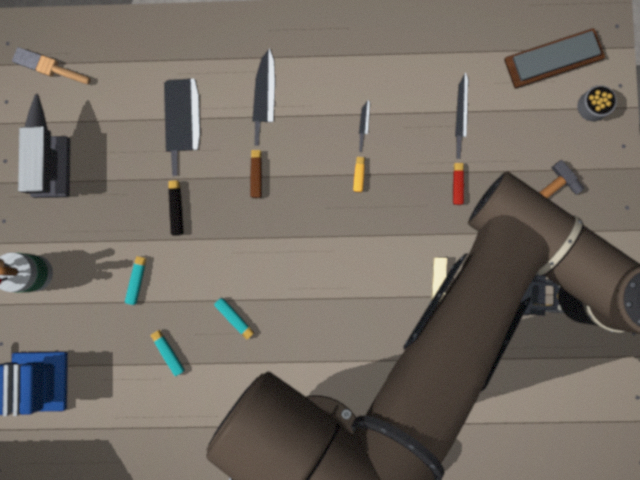

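View pics/t5a.png

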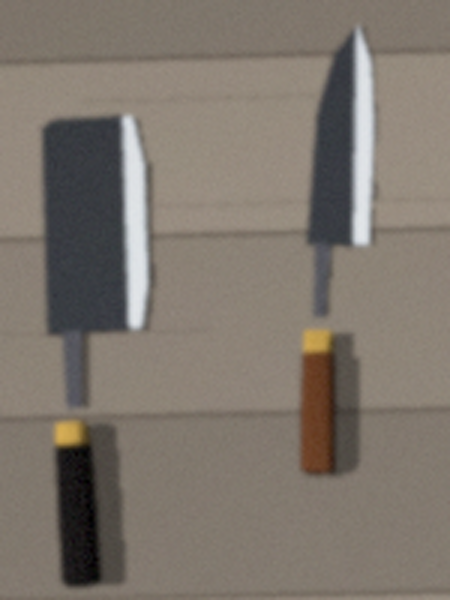

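View pics/t5b.png

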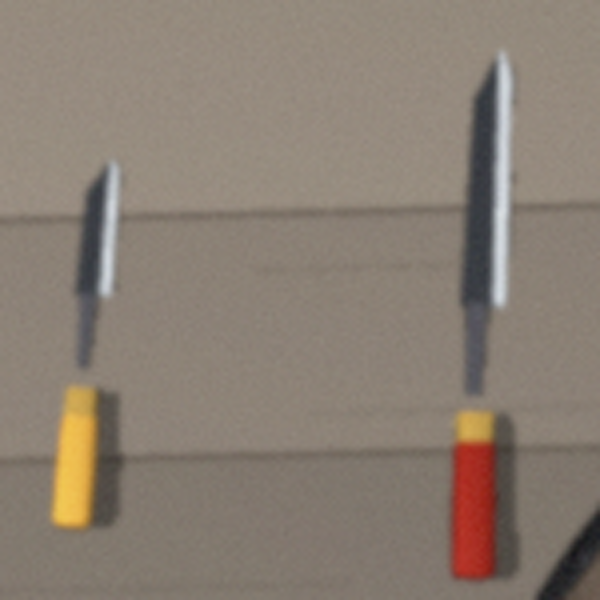

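```bash
python3 - <<'E'
from h import *
import cv2
A=lambda p:(p[0]/3+150-.33,p[1]/3+40-.33);B=lambda p:(p[0]/4+340-.4,p[1]/4+60-.4)
tang={'bla':((.6539,.3332),1.7),'bro':((.7238,.1322),-.9),'yel':((.7008,-.1228),-5.8),'red':((.6802,-.3598),-3.5)}
H={'bla':(A,(71,421),(81,583),.024),'bro':(A,(318,330),(318,473),.022),'yel':(B,(82,387),(73,527),.02),'red':(B,(476,410),(473,578),.021)}
for k,(f,a,b,h) in H.items():
    p=unproj(*f(a),h*.6);q=unproj(*f(b),h*.6);d=p-q;m=(p+q)/2
    t,ang=tang[k];r=np.radians(ang);R=np.array([[np.cos(r),np.sin(r)],[-np.sin(r),np.cos(r)]])
    print(k,'in blade frame mm',(R@(m-np.array(t))*1e3).round(1),'dang',(np.degrees(np.arctan2(d[1],d[0]))-ang).round(1),'len',np.linalg.norm(d).round(4))
x=np.load("top0.npz")["img"].astype(int);y=np.load("top1.npz")["img"].astype(int)
for n,(r0,r1,c0,c1) in dict(blades=(40,148,150,480),blank=(255,290,428,446),hammer=(158,195,552,585)).items():
    s=np.abs(x-y)[r0:r1,c0:c1].max(2); print(n,s.max(),(s>30).sum())
E
```

```text
bla in blade frame mm [-80.8   0.5] dang 1.8 len 0.1327
bro in blade frame mm [-72.8   0.5] dang 0.3 len 0.1174
yel in blade frame mm [-56.6  -0.3] dang 0.9 len 0.086
red in blade frame mm [-64.1  -0.2] dang 0.5 len 0.1024
blades 17 0
blank 217 61
hammer 16 0
```

All four handles are well within tolerance. The blank difference is the arm covering part of it, since its visible corner hasn't moved. I'm handing the job in.

```bash
python3 - <<'E'
import numpy as np
x=np.load("top0.npz")["img"].astype(int);y=np.load("top1.npz")["img"].astype(int)
s=np.abs(x-y)[250:275,425:450].max(2)>30; print(np.argwhere(s).min(0) if s.any() else 'none', s.sum())
from station import arm
print(arm.job_done())
E
```

```text
[22 23] 5
the job is handed in; nothing more can be done
None
```

All four handles are lying behind their own blades with the ferrules facing the tangs, and I handed the job in after about 29 s of robot time. The hand-in reports no verdict, so these results are from my own last camera measurements:

| Handle | Blade | Middle behind tang end | Gap | Off centre line | Angle off |
|---|---|---|---|---|---|
| Black | Cleaver | 80.8 mm | about 15 mm | 0.5 mm | 1.8° |
| Brown | Chef's | 72.8 mm | about 15 mm | 0.5 mm | 0.3° |
| Yellow | Paring | 56.6 mm | about 15 mm | 0.3 mm | 0.9° |
| Red | Slicing | 64.1 mm | about 14 mm | 0.2 mm | 0.5° |

- **Blades and hammer:** comparing before and after pictures showed no change at the blades or the hammer head. The arm hid part of the hammer's handle.
- **Blank:** the first comparison flagged a difference here. The arm covers part of the blank in the last picture, and the part that can still be seen is unchanged, so I take it as not moved.
- **Setting down:** each handle was lowered to bench level before release, and the gripper was lifted clear and moved away before hand-in.

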